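Boost the hall radiator at its covered control panel

TASK

Boost the hall radiator: with the fingertips, push the sliding panel on top of the radiator cover fully open, gently press the yellow key in the recess well down and let it come up again, then push the panel fully shut. Do not press the blue or the white key, and leave the bowl, the jar, the bike bell and the keyring standing where they are.

Things in the scene. Friction and masses are not known exactly. Their poses are not given: they have to be found in the camera images.
- cover: Pale sage radiator cover, fixed; top 365 x 1200 mm. Origin: centre of the control recess, on the top surface (z = 0). Its y axis (about world +y, the robot's left) is the panel's opening direction, x points away from the robot. Recess 110 (x) by 150 mm (y), 22 mm deep to a dark fascia. Guide rails 10 mm wide, 10 mm high at x = -85 and +85 mm, from y = -95 to +280 mm.
- panel (a joint): Position of the sliding panel, a darker sage board 150 (x) by 180 (y) by 14 mm between the rails, underside 1 mm above the cover's top. 0 = shut, centred over the recess; 0.18 m = fully open towards the cover's +y, recess bare. May start up to 25 mm ajar. No handle: push its end faces. Slides with about 1.5 N friction and stays where it is left.
- panel_right_end (a point): Middle of the panel's end face towards -y, 8 mm above the cover's top; push here towards +y to open. Moves with the panel.
- panel_left_end (a point): Middle of the panel's end face towards +y, 8 mm above the cover's top; push here towards -y to shut. Moves with the panel.
- yellow_key_top (a point): Centre of the top of the yellow round key (boost key, the one to press), 26 mm across; at rest 4 mm below the cover's top surface. The three keys stand 45 mm apart in a row along the cover's y, at x = -12 mm; which colour sits where varies. Moves down with the key.
- yellow_key (a joint): How far the yellow key is pressed: 0 at rest, 0.008 m on its hard stop; it switches 4 mm down. A spring returns it: about 1.3 N starts it moving, 4.1 N holds it 4 mm down, 6.9 N fully down.
- yellow_key_mount: The yellow key's round black bezel, 33 mm across, fixed on the fascia, carrying the key; origin on the fascia, 22 mm below the cover's top; the bezel is 7 mm high.
- blue_key_top (a point): Centre of the top of the blue round key (leave alone), 26 mm across; at rest 4 mm below the cover's top surface. The three keys stand 45 mm apart in a row along the cover's y, at x = -12 mm; which colour sits where varies. Moves down with the key.
- blue_key (a joint): How far the blue key is pressed: 0 at rest, 0.008 m on its hard stop; it switches 4 mm down. A spring returns it: about 1.3 N starts it moving, 4.1 N holds it 4 mm down, 6.9 N fully down.
- white_key_top (a point): Centre of the top of the white round key (leave alone), 26 mm across; at rest 4 mm below the cover's top surface. The three keys stand 45 mm apart in a row along the cover's y, at x = -12 mm; which colour sits where varies. Moves down with the key.
- white_key (a joint): How far the white key is pressed: 0 at rest, 0.008 m on its hard stop; it switches 4 mm down. A spring returns it: about 1.3 N starts it moving, 4.1 N holds it 4 mm down, 6.9 N fully down.
- bowl: Blue-grey hand-thrown ceramic key bowl, open, 128 mm across the rim, 50 mm high, loose; origin under its centre. Stands beyond the panel's -y end.
- jar: Small glass jar, 55 mm across, 66 mm high with its cork-coloured plastic lid, loose; origin under its centre. Stands beside a rail.
- bell: Red plastic bike bell on its black saddle, dome 56 mm across, 46 mm high, black thumb lever reaching 43 mm from the axis, loose; origin under its centre. Stands beside a rail.
- keyring: Stainless steel keyring hoop 52 mm across with a black fob shaped like an umbrella handle, lying flat, 124 mm long along its x axis and 14 mm thick, loose; origin near the joint of hoop and fob, on the surface. Lies beside a rail, along it.
There are look-alikes about, which are no part of the job. Of the things like the bowl, leave any that is purple; of the rest the larger one is meant.

How it is judged:
By the outcome, as a careful person would: the job done as asked, in the order asked, and still so for the second after the job is handed in, with the robot touching nothing.
It also fails if it takes over 54 s, if anything falls off the work surface, if the arm or the gripper's body presses on something with over 40 N, if the wrist force passes 120 N, or if a joint passes its speed limit or range.

ROBOT

A 6-joint arm with a two-finger parallel gripper is mounted at the origin on the work surface. World frame = base frame: x ahead of the robot, y to its left, z up, the work surface at z = 0. Lengths are in m, angles in rad, forces in N, time in s.
With the tool pointing down it reaches from about 0.35 to 0.775 m from the base axis. Payload 7.3 kg.
Tool frame: the origin (TCP) lies at the very end of the fingers, on their centre line; the grasp point (between the pads) lies 19 mm behind it; z points along the fingers, x is the direction in which the jaws open and shut, and the axes are right-handed (so a half turn about z gives the same grasp; the last joint's range is limited). The gripper opens to 92 mm and grips with 3 to 60 N. Pads are 19 mm wide; open, the fingers measure 130 mm over their backs; the gripper's body (75 mm by 190 mm) begins 47 mm behind the grasp point.
Start: joints at [-1.275, 0.342, 1.524, -0, 1.275, -0.146], TCP at [0.224, -0.475, 0.227] pointing down, gripper open.
Joint ranges: [-2.53, 2.53], [-0.77, 2.02], [0.04, 2.7], [-1, 4.14], [0.28, 2.66], [-3.11, 3.11]. Speed limits (rad/s): [2.57, 2.57, 3.14, 3.14, 3.14, 3.14].

INTERFACE

Orientations are given as [roll, pitch, yaw] about the fixed x, y, z axes, in that order (R = Rz(yaw) Ry(pitch) Rx(roll)).
In Python, from cell import robot, read_camera, nets gives the robot as it stands. The module is installed in compiled form; this text tells all that it offers.
- The arm moves only by the tool carry_out, never from a script. Its arguments are lists of equal length, an entry for each row: "translation": the shift along the tool's x, y, z in m, a list of three; "turn": the turn, a rotation vector about the tool's x, y, z in rad, a list of three; "gripper": the gripper's target within -1 to 1 (shut at 1, half-way at 0, fully open at -1). A call has 1 to 10 rows; each row shifts and turns the commanded pose from where the row before left it, along the tool's axes as they then stand; what a row does not reach is not made up. A row lasts 1/10 s, in which the tool goes at most 50 mm and 8.59 degrees, less where a joint would pass 70% of its speed; a pose out of reach is approached as far as the arm can. A call with a gripper value outside its range is refused whole. The fingers move at their own pace and stop on an object; "squeeze" is the grip in N (left out, the last holds). Time passes only in rows, so rows that do not move let the fingers close. It gives the time, the measured TCP pose, the force and the opening at its end, in the units of the state.
- robot.observe(): the state, without advancing time (a new reading comes with each control period).
- read_camera(name): name is "side" or "top" or "wrist"; returns a dict with "img" (420x560x3 uint8, red, green, blue), "fx", "fy", "cx", "cy" (pixels), "world_from_camera" (4x4, takes a point from camera to world coordinates). Camera axes: x right, y down, z forward; pixel columns grow to the right and rows downward; lengths in m; the calibration is good to about 2 mm. A picture is of the moment at which its call begins. There is no depth.
- robot.hand_in(): hands the job in, once; it reports no verdict.
Trained networks look in a picture, given as the dict that the camera call returned (one of the last four; its "shot" number tells which), for a name from the list of things; names that differ only in an ending like _2 or _b are one class to them, and where a whole thing is asked for, a point or a joint stands for the part that bears it (a point fixed in the world has none). Each returns a list of dicts, best first, with "score" (0 to 1); they miss things now and then, are a little off and sometimes report something else, mostly with a low value. They report only what shows in the picture. A call takes as long as a camera call. They do not tell look-alikes from the thing itself.
- nets.regions_of(picture, name): "region" (420x560 bool, what is visible of it) and "pixel" ([column, row] in pixels, amid what is visible of it).
- nets.tip_of(picture, name): "pixel" ([column, row] in pixels: a listed point, or the origin of a listed thing).
The state is a dict: "time": time; "qpos": joint angles; "qvel": joint speeds; "joint_efforts": joint torques, N m; "tool_pos": TCP position; "tool_rot": TCP orientation; "contact_force": force on the tool from outside, world axes, zero at the start; "torque": the same for the moment, N m; "opening": finger opening in m.
Only numpy, scipy, OpenCV 4.12 (cv2) and the standard library are available. Lean on these libraries where they do the work, as an engineer would, in place of code of your own. Each camera call takes 0.05 s, during which the arm holds its last target. There are 200 camera calls.

## Working session

There is one attempt and no reset: what is moved stays moved. The work goes in short steps, Python scripts to look and compute and a tool call to move; the robot and the scene stay as the last step left them, time stands still between calls to the robot, and variables do not carry over. Pictures are saved under pics/ and viewed, about 8 in all and at most 12, crops included, and the job is handed in when it is done.

Besides the shell and the picture viewer there is one more tool, called after "Request:" in YAML: its name, and indented under it one key for each argument. carry_out: Moves the arm, as the interface text tells. Its arguments: {"type":"object","properties":{"translation":{"type":"array","items":{"type":"array","items":{"type":"number"}}},"turn":{"type":"array","items":{"type":"array","items":{"type":"number"}}},"gripper":{"type":"array","items":{"type":"number"}},"squeeze":{"type":"number"}},"required":["translation","turn","gripper"]}

```bash
mkdir -p pics; cat > h.py <<'E'
import numpy as np, cv2
from cell import robot, read_camera, nets
def ray(p,px):
    T=np.array(p["world_from_camera"]); d=T[:3,:3]@np.array([(px[0]-p["cx"])/p["fx"],(px[1]-p["cy"])/p["fy"],1]); return T[:3,3],d
def onz(p,px,z):
    o,d=ray(p,px); return o+d*(z-o[2])/d[2]
def tri(a,pa,b,pb):
    o1,d1=ray(a,pa);o2,d2=ray(b,pb)
    A=np.stack([d1,-d2],1); s=np.linalg.lstsq(A,o2-o1,rcond=None)[0]
    x,y=o1+d1*s[0],o2+d2*s[1]; return (x+y)/2,np.linalg.norm(x-y)
def save(p,n,s=1.4):
    cv2.imwrite("pics/"+n,cv2.resize(p["img"][:,:,::-1],None,fx=s,fy=s))
E
python3 - <<'E'
from h import *
t=read_camera("top");s=read_camera("side")
save(t,"t1.png");save(s,"s1.png")
for n in ["cover","panel_right_end","panel_left_end","yellow_key_top","blue_key_top","white_key_top","bowl","jar","bell","keyring"]:
    for l,p in(("t",t),("s",s)):
        print(n,l,[(np.round(r["pixel"],1).tolist(),round(r["score"],2)) for r in nets.tip_of(p,n)[:3]])
    a,b=nets.tip_of(t,n),nets.tip_of(s,n)
    if a and b: x,e=tri(t,a[0]["pixel"],s,b[0]["pixel"]);print("   ",x.round(4),round(e,4))
o=robot.observe();print({k:np.round(v,3).tolist() for k,v in o.items()})
E
```

```text
cover t [([245.9, 156.3], 0.61)]
cover s [([211.0, 226.7], 0.66)]
    [ 0.5773 -0.0966  0.007 ] 0.0046
panel_right_end t [([277.2, 154.6], 0.93)]
panel_right_end s [([217.4, 207.0], 0.98)]
    [ 0.5822 -0.1809  0.0053] 0.0013
panel_left_end t [([209.8, 157.9], 0.88)]
panel_left_end s [([200.2, 252.0], 0.87)]
    [ 5.739e-01 -2.000e-04  1.210e-02] 0.0048
yellow_key_top t []
yellow_key_top s []
blue_key_top t [([275.5, 106.1], 0.5)]
blue_key_top s []
white_key_top t []
white_key_top s []
bowl t [([413.9, 171.1], 0.95), ([342.8, 143.7], 0.77), ([328.4, 307.4], 0.76)]
bowl s [([389.6, 193.3], 0.83), ([221.2, 173.5], 0.82), ([262.9, 144.7], 0.58)]
    [ 0.3367 -0.4712 -0.0041] 0.4072
jar t [([272.6, 107.5], 0.57)]
jar s [([155.1, 202.8], 0.69)]
    [ 0.7196 -0.1689  0.0111] 0.0167
bell t [([204.3, 213.5], 0.65), ([209.1, 158.6], 0.59)]
bell s [([267.7, 272.5], 0.63)]
    [ 0.4307  0.0205 -0.0086] 0.0049
keyring t [([175.7, 110.7], 0.58)]
keyring s [([116.9, 283.8], 0.93)]
    [ 0.7079  0.0939 -0.002 ] 0.0081
{'time': 2.1, 'qpos': [-1.275, 0.342, 1.524, 0.0, 1.275, -0.146], 'qvel': [0.001, 0.001, 0.0, 0.004, 0.002, 0.001], 'joint_efforts': [0.0, -43.113, -24.448, 0.072, 0.048, -0.0], 'tool_pos': [0.224, -0.475, 0.227], 'tool_rot': [-3.142, -0.0, -1.129], 'contact_force': [-0.368, -0.125, -0.396], 'torque': [0.018, -0.001, -0.018], 'opening': 0.092}
```

View pics/t1.png

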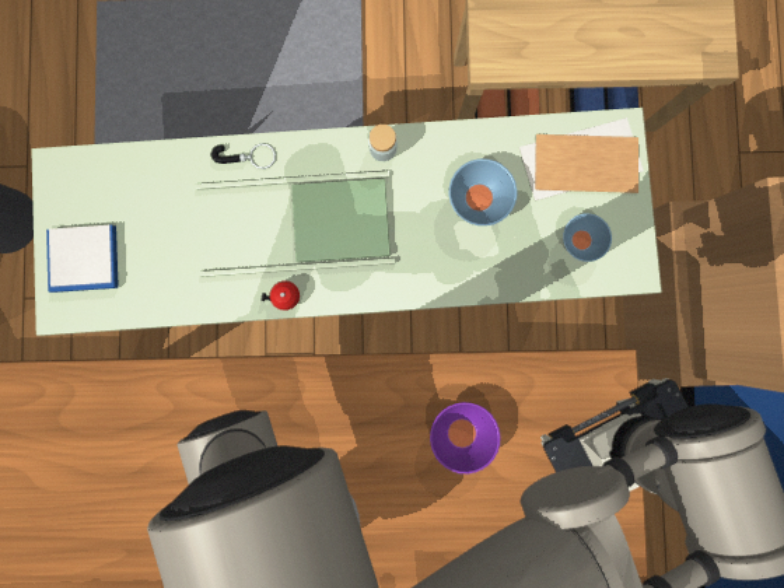

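View pics/s1.png

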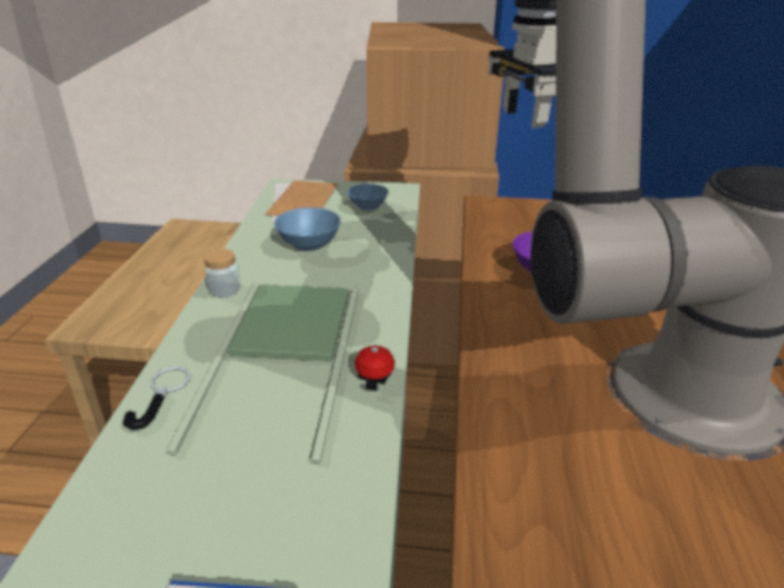

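The top view shows the cover with the panel almost shut: its right end is near (388,218) px and its left end near (293,222). The blue bowl is at (482,192), the jar at (382,142), the bell at (284,295) and the keyring at (243,155). The small blue bowl and the purple bowl are the look-alikes. The side view agrees with this.

```bash
cat >> h.py <<'E'
def down(target,yaw):
    """shift in present tool axes to target TCP, and turn about tool z"""
    from scipy.spatial.transform import Rotation as R
    o=robot.observe(); r=R.from_euler("xyz",o["tool_rot"])
    w=R.from_euler("xyz",[np.pi,0,yaw])
    return (r.inv().apply(np.array(target)-o["tool_pos"])).round(4),(r.inv()*w).as_rotvec().round(3)
E
python3 - <<'E'
from h import *
t=read_camera("top")
P={k:onz(t,np.array(v)/1.4,.01)[:2].round(4) for k,v in dict(ra=(198,187),rb=(390,172),la=(201,274),lb=(397,259),bowl=(482,194),jar=(382,152),bell=(284,297)).items()}
for k,v in P.items():print(k,v)
for a,b in(("rb","ra"),("lb","la")):
    d=P[a]*-1+P[b];print(np.linalg.norm(d),np.arctan2(-d[0],d[1]))
m=(P["ra"]+P["rb"]+P["la"]+P["lb"])/4;d=P["ra"]-P["rb"]+P["la"]-P["lb"];d/=np.linalg.norm(d)
o=m-d*.0925;print("origin",o,"yaw",np.arctan2(-d[0],d[1]))
print(down([.585,-.235,.15],-1.525))
E
```

```text
ra [0.6471 0.1848]
rb [ 0.6687 -0.1863]
la [0.4783 0.1786]
lb [ 0.4992 -0.1961]
bowl [ 0.6218 -0.3627]
jar [ 0.7084 -0.1716]
bell [0.431  0.0205]
0.37172808610596 0.05813973824791348
0.3752824269800013 0.05572021834532827
origin [ 0.57858765 -0.09710017] yaw 0.056924222150937585
(array([-0.0624, -0.4283,  0.0767]), array([ 0.   , -0.   ,  0.396]))
```

Request:
carry_out:
  translation:
    - [-0.006,-0.043,0.008]
    - [-0.006,-0.043,0.008]
    - [-0.006,-0.043,0.008]
    - [-0.006,-0.043,0.008]
    - [-0.006,-0.043,0.008]
    - [-0.006,-0.043,0.008]
    - [-0.006,-0.043,0.008]
    - [-0.006,-0.043,0.008]
    - [-0.006,-0.043,0.008]
    - [-0.006,-0.043,0.005]
  turn:
    - [0,0,0]
    - [0,0,0]
    - [0,0,0]
    - [0,0,0]
    - [0,0,0]
    - [0,0,0]
    - [0,0,0]
    - [0,0,0]
    - [0,0,0]
    - [0,0,0]
  gripper: [1,1,1,1,1,1,1,1,1,1]
  squeeze: 20

```text
time: 3.15
tool_pos: [0.5887, -0.2352, 0.149]
tool_rot: [3.141, 0.0, -1.129]
contact_force: [0.4, -0.3, 0.7]
opening: 0.0163
```

Request:
carry_out:
  translation:
    - [0,0,0]
    - [0,0,0]
    - [0,0,0]
    - [0,0,0]
  turn:
    - [0,0,0.13]
    - [0,0,0.13]
    - [0,0,0.127]
    - [0,0,0]
  gripper: [1,1,1,1]

```text
time: 3.55
tool_pos: [0.5876, -0.2364, 0.1495]
tool_rot: [3.141, 0.0, -1.517]
contact_force: [-0.4, -0.0, -0.6]
opening: 0.0006
```

```bash
python3 - <<'E'
from h import *
w=read_camera("wrist");save(w,"w1.png")
for n in ["panel_right_end","panel_left_end","cover"]:
    for r in nets.tip_of(w,n)[:2]: print(n,r["score"],np.round(r["pixel"],1),onz(w,r["pixel"],0.008).round(4))
o=robot.observe();print(o["time"],o["tool_pos"],o["tool_rot"],o["opening"],o["contact_force"])
print(down([.585,-.228,.006],-1.516))
E
```

```text
panel_right_end 0.57 [216.6 202.1] [ 0.5802 -0.1782  0.008 ]
panel_left_end 0.83 [ 33.4 198.7] [0.5739 0.001  0.008 ]
panel_left_end 0.6 [218.3 200.9] [ 0.5815 -0.1799  0.008 ]
cover 0.97 [134.2 202.5] [ 0.5754 -0.0973  0.008 ]
3.75 [ 0.58747363 -0.23663096  0.149731  ] [ 3.14155974e+00 -5.47878892e-05 -1.51374350e+00] 0.00028205308990517027 [ 0.23313645  0.80275971 -0.34647091]
(array([-0.0088,  0.002 ,  0.1437]), array([ 0.   , -0.   ,  0.002]))
```

View pics/w1.png

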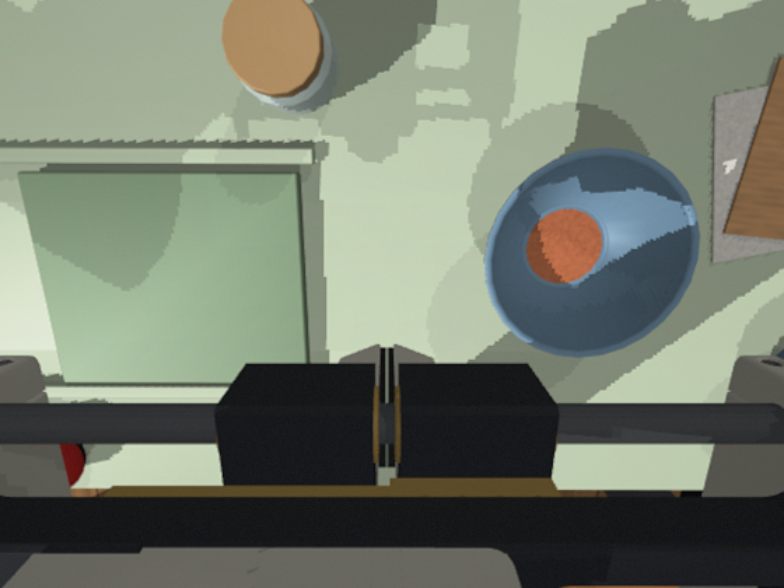

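The wrist view shows the panel's right edge at about (303,265) px. The tool is between the panel and the bowl, clear of both, and the panel is about 7 mm ajar. I'll go down beside the end face.

Request:
carry_out:
  translation:
    - [-0.005,0.003,0.03]
    - [-0.004,0,0.035]
    - [0,0,0.035]
    - [0,0,0.025]
    - [0,0,0.012]
    - [0,0,0.005]
    - [0,0,0]
  turn:
    - [0,0,0]
    - [0,0,0]
    - [0,0,0]
    - [0,0,0]
    - [0,0,0]
    - [0,0,0]
    - [0,0,0]
  gripper: [1,1,1,1,1,1,1]

```text
time: 4.45
tool_pos: [0.5843, -0.228, 0.008]
tool_rot: [-3.141, -0.0, -1.516]
contact_force: [-0.8, 0.2, -0.8]
opening: 0.0007
```

Request:
carry_out:
  translation:
    - [-0.006,0,0]
    - [-0.01,0,0]
    - [-0.01,0,0]
    - [-0.01,0,0]
    - [-0.015,0,0]
    - [-0.015,0,0]
    - [-0.015,0,0]
    - [-0.015,0,0]
    - [-0.015,0,0]
  turn:
    - [0,0,0]
    - [0,0,0]
    - [0,0,0]
    - [0,0,0]
    - [0,0,0]
    - [0,0,0]
    - [0,0,0]
    - [0,0,0]
    - [0,0,0]
  gripper: [1,1,1,1,1,1,1,1,1]

```text
time: 5.35
tool_pos: [0.5785, -0.1156, 0.0081]
tool_rot: [-3.14, -0.001, -1.516]
contact_force: [1.6, -1.7, 3.4]
opening: 0.0006
```

Request:
carry_out:
  translation:
    - [-0.015,0,0]
    - [-0.015,0,0]
    - [-0.015,0,0]
    - [-0.015,0,0]
    - [-0.01,0,0]
    - [-0.008,0,0]
    - [-0.005,0,0]
    - [0,0,0]
  turn:
    - [0,0,0]
    - [0,0,0]
    - [0,0,0]
    - [0,0,0]
    - [0,0,0]
    - [0,0,0]
    - [0,0,0]
    - [0,0,0]
  gripper: [1,1,1,1,1,1,1,1]

```text
time: 6.15
tool_pos: [0.5726, -0.0333, 0.0073]
tool_rot: [3.14, 0.001, -1.515]
contact_force: [0.1, -0.8, -0.3]
opening: 0.0004
```

```bash
python3 - <<'E'
from h import *
t=read_camera("top");s=read_camera("side");w=read_camera("wrist")
im=np.hstack([cv2.resize(t["img"][80:230,100:350],(500,300)),cv2.resize(s["img"][150:350,50:330],(420,300))])
cv2.imwrite("pics/a2.png",cv2.resize(im,(800,260))[:,:,::-1])
for n in ["panel_right_end","panel_left_end","yellow_key_top","blue_key_top","white_key_top"]:
  for l,p in(("t",t),("s",s),("w",w)):
    for r in nets.tip_of(p,n)[:1]: print(n,l,round(r["score"],2),np.round(r["pixel"],1),onz(p,r["pixel"],0.008 if "panel" in n else -.004).round(4))
o=robot.observe();print(o["time"],o["tool_pos"],o["contact_force"])
E
```

```text
panel_right_end t 0.67 [217.1 158.9] [ 0.574  -0.0186  0.008 ]
panel_right_end s 0.88 [203.4 248.7] [ 0.5697 -0.0163  0.008 ]
panel_right_end w 0.84 [255.  259.3] [ 0.5734 -0.0223  0.008 ]
panel_left_end s 0.95 [178.2 311.8] [0.565  0.1573 0.008 ]
yellow_key_top t 0.55 [247.2 161. ] [ 0.5688 -0.0986 -0.004 ]
yellow_key_top s 0.57 [212.3 231.2] [ 0.5725 -0.0952 -0.004 ]
yellow_key_top w 0.82 [379.5 268.9] [ 0.5655 -0.0955 -0.004 ]
blue_key_top t 0.39 [260.5 163. ] [ 0.5625 -0.1348 -0.004 ]
blue_key_top s 0.47 [218.8 217.9] [ 0.5711 -0.1491 -0.004 ]
blue_key_top w 0.97 [454.6 270.8] [ 0.5667 -0.1401 -0.004 ]
white_key_top s 0.63 [180.6 310.3] [ 0.5671  0.1423 -0.004 ]
white_key_top w 0.85 [299.4 269.4] [ 0.5625 -0.0482 -0.004 ]
7.05 [ 0.57342844 -0.03397753  0.0077105 ] [-0.33711839 -0.6338269   1.02647373]
```

View pics/a2.png

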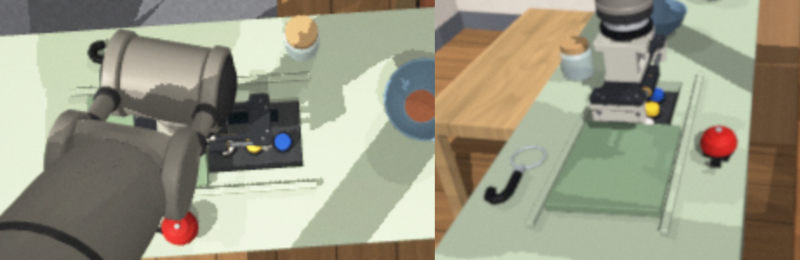

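Yellow is the middle key, at about (0.5665, -0.0955). The panel is open to about 0.168 m, so I'll push on to the stop.

Request:
carry_out:
  translation:
    - [-0.005,0,0]
    - [-0.004,0,0]
    - [-0.003,0,0]
    - [0,0,0]
  turn:
    - [0,0,0]
    - [0,0,0]
    - [0,0,0]
    - [0,0,0]
  gripper: [1,1,1,1]

```text
time: 7.45
tool_pos: [0.5728, -0.0214, 0.0077]
tool_rot: [-3.142, 0.0, -1.515]
contact_force: [-0.2, 0.0, -0.1]
opening: 0.0006
```

Request:
carry_out:
  translation:
    - [-0.002,0,0]
    - [0,0,0]
  turn:
    - [0,0,0]
    - [0,0,0]
  gripper: [1,1]

```text
time: 7.65
tool_pos: [0.5727, -0.0198, 0.0077]
tool_rot: [-3.142, -0.0, -1.516]
contact_force: [-0.0, -0.1, 0.6]
opening: 0.0005
```

Request:
carry_out:
  translation:
    - [-0.002,0,0]
    - [0,0,0]
  turn:
    - [0,0,0]
    - [0,0,0]
  gripper: [1,1]

```text
time: 7.85
tool_pos: [0.5726, -0.0179, 0.0077]
tool_rot: [-3.142, -0.0, -1.516]
contact_force: [-0.8, -0.9, 0.6]
opening: 0.0006
```

Request:
carry_out:
  translation:
    - [-0.003,0,0]
    - [0,0,0]
  turn:
    - [0,0,0]
    - [0,0,0]
  gripper: [1,1]

```text
time: 8.05
tool_pos: [0.5724, -0.0149, 0.0078]
tool_rot: [-3.141, -0.0, -1.516]
contact_force: [-0.4, -0.8, 0.1]
opening: 0.0006
```

Request:
carry_out:
  translation:
    - [-0.003,0,0]
    - [0,0,0]
  turn:
    - [0,0,0]
    - [0,0,0]
  gripper: [1,1]

```text
time: 8.25
tool_pos: [0.5726, -0.014, 0.0081]
tool_rot: [-3.141, -0.003, -1.515]
contact_force: [-0.7, -10.1, 1.6]
opening: 0.0002
```

```bash
python3 - <<'E'
from h import *
t=read_camera("top");s=read_camera("side");w=read_camera("wrist");save(w,"w2.png")
for n in ["panel_right_end","panel_left_end","yellow_key_top"]:
  for l,p in(("t",t),("s",s),("w",w)):
    for r in nets.tip_of(p,n)[:1]: print(n,l,round(r["score"],2),np.round(r["pixel"],1),onz(p,r["pixel"],0.008 if "panel" in n else -.004).round(4))
o=robot.observe();print(o["time"],o["tool_pos"],o["contact_force"])
E
```

```text
panel_right_end t 0.68 [210.7 154.2] [ 0.5872 -0.0015  0.008 ]
panel_right_end s 0.65 [201.1 253.7] [5.699e-01 1.000e-04 8.000e-03]
panel_right_end w 0.75 [260.3 259.2] [ 0.5734 -0.0052  0.008 ]
panel_left_end t 0.73 [144.3 159.6] [0.5762 0.1776 0.008 ]
panel_left_end s 0.89 [178.5 322.4] [0.5571 0.1799 0.008 ]
yellow_key_top t 0.48 [247.  161.3] [ 0.568  -0.0981 -0.004 ]
yellow_key_top s 0.56 [214.5 231.4] [ 0.5676 -0.0951 -0.004 ]
yellow_key_top w 0.77 [413.2 269.7] [ 0.5658 -0.0963 -0.004 ]
8.85 [ 0.57259516 -0.01402485  0.00806721] [-1.16805687 -9.36504431  1.38423233]
```

View pics/w2.png

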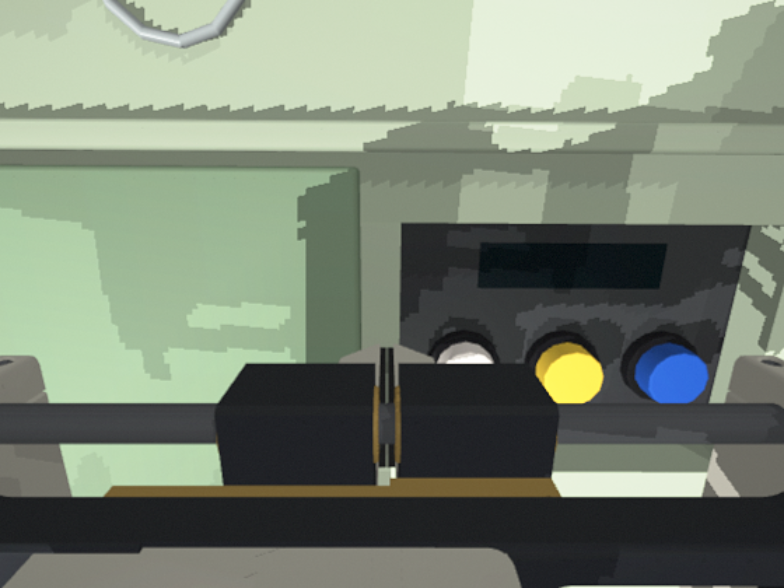

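The wrist view shows the recess bare, with white at (466,360) px, yellow at (570,373) and blue at (670,373). The panel's edge is at (357,260), and a 10 N force confirms it is on its stop. Next I'll back off, lift, and go over the yellow key.

Request:
carry_out:
  translation:
    - [0.004,0,0]
    - [0.01,0.001,-0.01]
    - [0.02,0.002,-0.012]
    - [0.025,0.003,0]
    - [0.015,0.0025,0]
    - [0.01,0.002,0]
    - [0,0,0.01]
    - [0,0,0]
  turn:
    - [0,0,0]
    - [0,0,0]
    - [0,0,0]
    - [0,0,0]
    - [0,0,0]
    - [0,0,0]
    - [0,0,0]
    - [0,0,0]
  gripper: [1,1,1,1,1,1,1,1]

```text
time: 9.65
tool_pos: [0.5652, -0.0958, 0.0181]
tool_rot: [3.139, 0.001, -1.516]
contact_force: [-0.2, 0.6, -0.4]
opening: 0.0004
```

```bash
python3 - <<'E'
from h import *
t=read_camera("top");s=read_camera("side");w=read_camera("wrist")
im=np.hstack([cv2.resize(s["img"][190:270,150:270],(390,260),interpolation=2),cv2.resize(w["img"][200:330,180:380],(400,260))])
cv2.imwrite("pics/a3.png",im[:,:,::-1])
for n in ["yellow_key_top","blue_key_top","white_key_top"]:
  for l,p in(("t",t),("s",s),("w",w)):
    for r in nets.tip_of(p,n)[:1]: print(n,l,round(r["score"],2),np.round(r["pixel"],1),onz(p,r["pixel"],-.004).round(4))
o=robot.observe();print(o["time"],o["tool_pos"],o["contact_force"])
E
```

```text
yellow_key_top s 0.57 [214.3 229.7] [ 0.5696 -0.1014 -0.004 ]
yellow_key_top w 0.96 [278.  246.4] [ 0.565  -0.0967 -0.004 ]
blue_key_top s 0.63 [117.1 283.4] [ 0.7048  0.0912 -0.004 ]
blue_key_top w 0.82 [348.5 246.9] [ 0.5672 -0.1403 -0.004 ]
white_key_top s 0.68 [208.4 238.6] [ 0.5739 -0.0673 -0.004 ]
white_key_top w 0.85 [200.5 243.4] [ 0.5643 -0.0487 -0.004 ]
10.25 [ 0.56641847 -0.09641806  0.01981098] [-0.34691141 -0.32061435 -0.12320551]
```

View pics/a3.png

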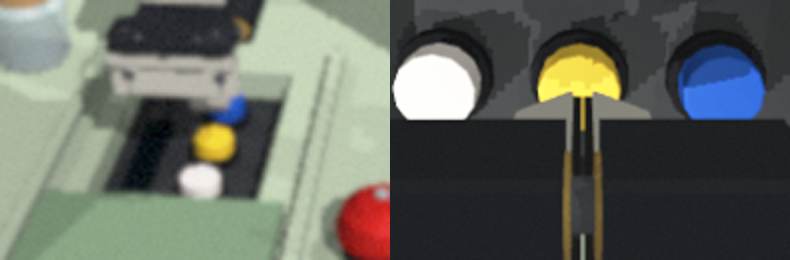

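The tips are centred over the yellow key, which is at (580,80) px in the wrist crop. I'll press in small steps and watch the force.

Request:
carry_out:
  translation:
    - [0,0,0.01]
    - [0,0,0.01]
    - [0,0,0.004]
    - [0,0,0.002]
    - [0,0,0.002]
    - [0,0,0]
  turn:
    - [0,0,0]
    - [0,0,0]
    - [0,0,0]
    - [0,0,0]
    - [0,0,0]
    - [0,0,0]
  gripper: [1,1,1,1,1,1]

```text
time: 10.85
tool_pos: [0.5657, -0.0963, -0.0084]
tool_rot: [3.14, 0.0, -1.516]
contact_force: [-2.8, 0.6, 4.6]
opening: 0.0006
```

Request:
carry_out:
  translation:
    - [0,0,0.001]
    - [0,0,0.0008]
    - [0,0,0]
    - [0,0,0]
    - [0,0,0]
  turn:
    - [0,0,0]
    - [0,0,0]
    - [0,0,0]
    - [0,0,0]
    - [0,0,0]
  gripper: [1,1,1,1,1]

```text
time: 11.35
tool_pos: [0.5662, -0.0964, -0.0098]
tool_rot: [3.141, -0.0, -1.516]
contact_force: [-3.8, 0.9, 5.0]
opening: 0.0004
```

Request:
carry_out:
  translation:
    - [0,0,0.001]
    - [0,0,0]
    - [0,0,0]
  turn:
    - [0,0,0]
    - [0,0,0]
    - [0,0,0]
  gripper: [1,1,1]

```text
time: 11.65
tool_pos: [0.5662, -0.0965, -0.0108]
tool_rot: [3.141, -0.0, -1.516]
contact_force: [-4.1, 1.5, 6.3]
opening: 0.0006
```

Request:
carry_out:
  translation:
    - [0,0,-0.004]
    - [0,0,-0.01]
    - [0,0,-0.025]
    - [0,0,-0.035]
    - [0,0,-0.03]
    - [0,0,0]
  turn:
    - [0,0,0]
    - [0,0,0]
    - [0,0,0]
    - [0,0,0]
    - [0,0,0]
    - [0,0,0]
  gripper: [1,1,1,1,1,1]

```text
time: 12.25
tool_pos: [0.5697, -0.0974, 0.098]
tool_rot: [-3.132, -0.004, -1.516]
contact_force: [-0.4, -0.3, -0.1]
opening: 0.0004
```

```bash
python3 - <<'E'
from h import *
t=read_camera("top");w=read_camera("wrist");s=read_camera("side")
im=np.hstack([cv2.resize(s["img"][150:350,50:330],(380,270)),cv2.resize(w["img"],(420,315))[:270]])
cv2.imwrite("pics/a4.png",im[:,:,::-1])
for n in ["yellow_key_top","panel_left_end","panel_right_end"]:
  for l,p in(("t",t),("s",s),("w",w)):
    for r in nets.tip_of(p,n)[:1]: print(n,l,round(r["score"],2),np.round(r["pixel"],1),onz(p,r["pixel"],-.004 if "key" in n else .008).round(4))
o=robot.observe();print(o["time"],o["tool_pos"],o["contact_force"])
E
```

```text
yellow_key_top t 0.47 [245.8 160.8] [ 0.5694 -0.0948 -0.004 ]
yellow_key_top s 0.62 [214.5 230.2] [ 0.5687 -0.0996 -0.004 ]
yellow_key_top w 0.71 [276.9 212.5] [ 0.5668 -0.098  -0.004 ]
panel_left_end t 0.65 [243.8 164.8] [ 0.5564 -0.0903  0.008 ]
panel_left_end s 0.9 [178.7 322.1] [0.5569 0.1792 0.008 ]
panel_right_end s 0.77 [201.6 251.6] [ 0.5707 -0.0066  0.008 ]
panel_right_end w 0.57 [159.1 204.1] [ 0.5723 -0.0024  0.008 ]
12.85 [ 0.56624499 -0.09645297  0.09254743] [ 0.11124799  0.39154354 -0.57085901]
```

View pics/a4.png

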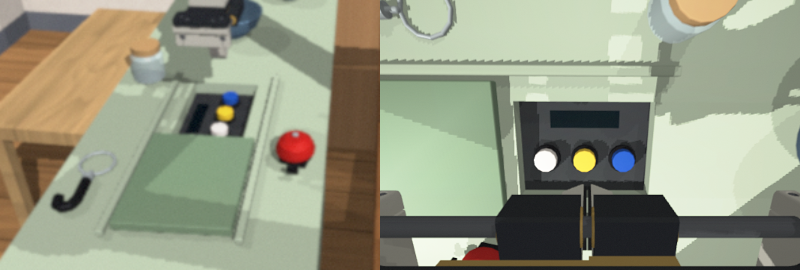

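The press reached 6.3 N, about 7 mm, and the picture shows the yellow key level with the others again. Next I'll go to the panel's left end.

Request:
carry_out:
  translation:
    - [-0.02,0,0]
    - [-0.035,-0.002,0]
    - [-0.04,-0.002,0]
    - [-0.045,-0.002,0]
    - [-0.045,-0.002,0]
    - [-0.045,-0.002,0]
    - [-0.035,-0.002,0]
    - [-0.025,0,0]
    - [-0.015,0,0]
    - [0,0,0]
  turn:
    - [0,0,0]
    - [0,0,0]
    - [0,0,0]
    - [0,0,0]
    - [0,0,0]
    - [0,0,0]
    - [0,0,0]
    - [0,0,0]
    - [0,0,0]
    - [0,0,0]
  gripper: [1,1,1,1,1,1,1,1,1,1]

```text
time: 13.85
tool_pos: [0.5613, 0.2102, 0.0927]
tool_rot: [3.141, -0.0, -1.514]
contact_force: [1.3, -0.4, -0.3]
opening: 0.0004
```

```bash
python3 - <<'E'
from h import *
w=read_camera("wrist");save(w,"w5.png",1)
for r in nets.tip_of(w,"panel_left_end")[:2]: print(round(r["score"],2),np.round(r["pixel"],1),onz(w,r["pixel"],.008).round(4))
o=robot.observe();print(o["time"],o["tool_pos"],o["tool_rot"])
E
```

```text
0.77 [317.8 213.9] [0.5644 0.1767 0.008 ]
13.95 [0.56165291 0.20794254 0.09274271] [ 3.14130325e+00 -6.23701765e-04 -1.51600776e+00]
```

View pics/w5.png

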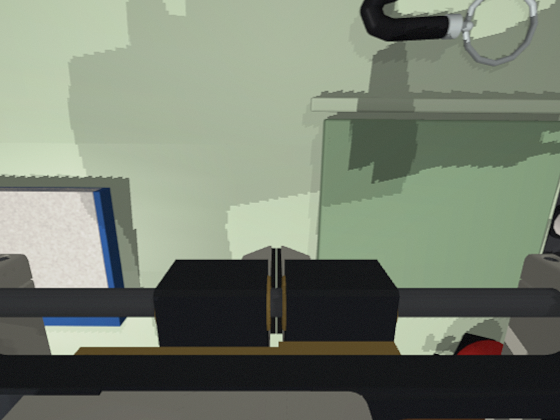

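The wrist view shows the panel's left edge at column 320 and the fingers at column 277 over bare cover, with about 30 mm of clearance. I'll go down and push shut.

Request:
carry_out:
  translation:
    - [0,0,0.02]
    - [0,0,0.03]
    - [0,0,0.02]
    - [0,0,0.01]
    - [0,0,0.005]
    - [0,0,0]
  turn:
    - [0,0,0]
    - [0,0,0]
    - [0,0,0]
    - [0,0,0]
    - [0,0,0]
    - [0,0,0]
  gripper: [1,1,1,1,1,1]

```text
time: 14.55
tool_pos: [0.5619, 0.208, 0.0079]
tool_rot: [3.141, -0.0, -1.517]
contact_force: [-0.1, -0.0, -0.1]
opening: 0.0003
```

Request:
carry_out:
  translation:
    - [0.007,0,0]
    - [0.01,0,0]
    - [0.01,0,0]
    - [0.012,0,0]
    - [0.015,0,0]
    - [0.015,0,0]
    - [0.015,0,0]
    - [0.015,0,0]
    - [0.015,0,0]
    - [0.015,0,0]
  turn:
    - [0,0,0]
    - [0,0,0]
    - [0,0,0]
    - [0,0,0]
    - [0,0,0]
    - [0,0,0]
    - [0,0,0]
    - [0,0,0]
    - [0,0,0]
    - [0,0,0]
  gripper: [1,1,1,1,1,1,1,1,1,1]

```text
time: 15.55
tool_pos: [0.5688, 0.0783, 0.0084]
tool_rot: [-3.141, -0.0, -1.516]
contact_force: [-1.1, 2.2, 6.5]
opening: 0.0002
```

Request:
carry_out:
  translation:
    - [0.015,0,0]
    - [0.015,0,0]
    - [0.012,0,0]
    - [0.01,0,0]
    - [0.008,0,0]
    - [0.005,0,0]
    - [0.003,0,0]
    - [0,0,0]
  turn:
    - [0,0,0]
    - [0,0,0]
    - [0,0,0]
    - [0,0,0]
    - [0,0,0]
    - [0,0,0]
    - [0,0,0]
    - [0,0,0]
  gripper: [1,1,1,1,1,1,1,1]

```text
time: 16.35
tool_pos: [0.5722, 0.0103, 0.0083]
tool_rot: [3.142, -0.001, -1.517]
contact_force: [0.4, 0.7, 3.1]
opening: 0.0004
```

Request:
carry_out:
  translation:
    - [0.003,0,0]
    - [0.002,0,0]
    - [0,0,0]
  turn:
    - [0,0,0]
    - [0,0,0]
    - [0,0,0]
  gripper: [1,1,1]

```text
time: 16.65
tool_pos: [0.5725, 0.0062, 0.0081]
tool_rot: [3.141, -0.0, -1.516]
contact_force: [-1.7, 0.4, 5.6]
opening: 0.0006
```

Request:
carry_out:
  translation:
    - [0.003,0,0]
    - [0,0,0]
  turn:
    - [0,0,0]
    - [0,0,0]
  gripper: [1,1]

```text
time: 16.85
tool_pos: [0.5724, 0.0057, 0.0081]
tool_rot: [3.141, 0.003, -1.517]
contact_force: [-0.9, 11.9, 6.1]
opening: 0.0006
```

The panel is on its shut stop: 12 N, and the TCP's 19.7 mm offset from the open stop matches the finger thickness. I'll retreat and check.

Request:
carry_out:
  translation:
    - [-0.006,0,0]
    - [-0.012,0,0]
    - [-0.01,0,-0.01]
    - [0,0,-0.03]
    - [0,0,-0.04]
    - [0,0,-0.05]
    - [0,0.02,-0.04]
    - [0,0.04,-0.03]
    - [0,0.04,0]
    - [0,0,0]
  turn:
    - [0,0,0]
    - [0,0,0]
    - [0,0,0]
    - [0,0,0]
    - [0,0,0]
    - [0,0,0]
    - [0,0,0]
    - [0,0,0]
    - [0,0,0]
    - [0,0,0]
  gripper: [1,1,1,1,1,1,1,1,1,1]

```text
time: 17.85
tool_pos: [0.4667, 0.0272, 0.2088]
tool_rot: [3.139, -0.0, -1.515]
contact_force: [0.7, -0.3, 0.0]
opening: 0.0007
```

```bash
python3 - <<'E'
from h import *
t=read_camera("top");s=read_camera("side")
im=np.hstack([cv2.resize(t["img"][60:260],(400,143)).repeat(1,0),cv2.resize(s["img"],(400,300))[:143]*0])
im=np.vstack([cv2.resize(t["img"][70:250,20:480],(700,274)),cv2.resize(s["img"][120:330,60:420],(700,408))[:320]])
cv2.imwrite("pics/a6.png",im[:,:,::-1])
for n in ["panel_left_end","panel_right_end"]:
  for l,p in(("t",t),("s",s)):
    for r in nets.tip_of(p,n)[:1]: print(n,l,round(r["score"],2),np.round(r["pixel"],1),onz(p,r["pixel"],.008).round(4))
for n in ["bowl","jar","bell","keyring"]:
    print(n,[np.round(r["pixel"],1).tolist() for r in nets.tip_of(s,n)[:3]],[np.round(r["pixel"],1).tolist() for r in nets.tip_of(t,n)[:3]])
o=robot.observe();print(o["time"],o["tool_pos"],o["contact_force"])
E
```

```text
panel_left_end t 0.73 [211.1 155.8] [ 0.5828 -0.0025  0.008 ]
panel_left_end s 0.78 [199.4 254.1] [0.5729 0.0018 0.008 ]
panel_right_end t 0.62 [276.1 154. ] [ 0.584  -0.1778  0.008 ]
panel_right_end s 0.85 [221.  205.6] [ 0.5734 -0.1837  0.008 ]
bowl [[390.8, 191.9], [221.8, 172.2], [263.3, 269.0]] [[329.3, 313.7], [413.5, 174.2], [341.1, 143.4]]
jar [[117.5, 283.1], [157.8, 204.7]] [[274.3, 106.8]]
bell [[264.9, 271.3]] [[206.3, 214.7]]
keyring [[118.8, 283.7]] [[176.3, 112.2], [207.0, 209.7]]
18.55 [0.47154072 0.02651604 0.20775241] [-0.96245089 -0.63723576  0.37258379]
```

View pics/a6.png

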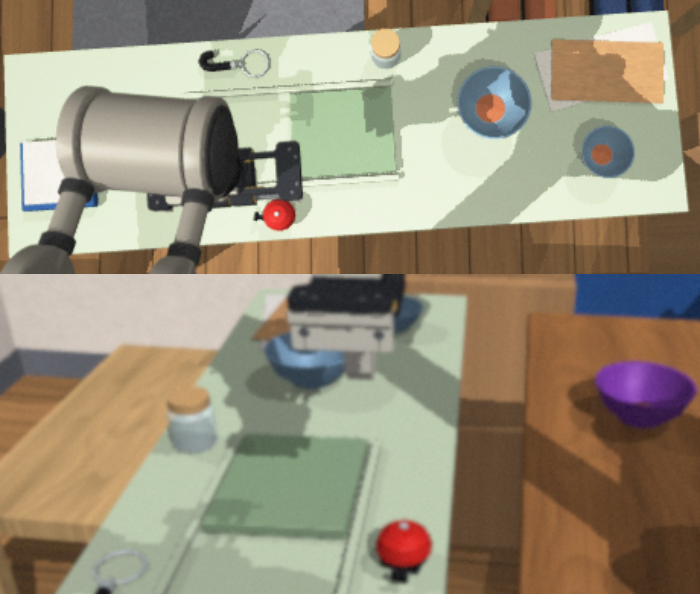

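```bash
python3 -c "
from h import *
print(robot.hand_in())"
```

```text
the job is handed in; nothing more can be done
None
```

I opened the panel, pressed the yellow key, let it come up, shut the panel again and handed the job in at about 18.6 s of the 54 s allowed.

- **Opening:** I pushed the panel's right end with the closed fingertips until it met its stop at about 10 N. The recess was bare in the picture.
- **Pressing:** Yellow was the middle key. I pressed it to 6.3 N, about 7 mm by the spring figures. Afterwards the camera showed it level with the other two. The blue and white keys were not touched.
- **Shutting:** I pushed the left end until it met its stop at about 12 N. The tool positions at the two stops differ by 19.7 mm, which fits full travel if the closed fingertips are about 19 mm thick; I did not measure them. The arm then retreated clear of everything.

**Last checks:**
- **Loose things:** The bowl, jar, bell and keyring were within a few pixels of where they started.
- **Panel ends:** The networks' estimates of the shut panel's ends differed by about 4 to 6 mm along its travel, and up to 11 mm across it, between the top and side cameras. For "fully shut" I therefore relied on the stop force.
- **Network errors:** The networks also gave a few false reports, such as a second "jar" at the keyring and a third "bowl" at the bell. I discarded these after looking at the pictures.

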